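# Find the full canister and put it on the balance

## Task

One of the three white canisters on the bench is full and the other two are empty, but they look alike. Tell them apart by their heft: set the full one gently on the middle of the balance's pan and stand the two empty ones in the black tray. Keep the canisters upright and leave the other things where they are.

Things in the scene. Friction and masses are not known exactly. Their poses are not given: they have to be found in the camera images.
- canister_a: Sealed white plastic canister with a knurled grey screw cap: round, 56 mm diameter, 95 mm tall (smooth body up to 78 mm, cap 54 mm diameter above), closed, standing upright; origin at the centre of its underside, z up through the cap. All three look alike. Two are empty (about 0.11 kg each), one is full (0.5 to 0.7 kg); any of the three may be the full one, and only its weight shows it.
- canister_b: Sealed white plastic canister with a knurled grey screw cap: round, 56 mm diameter, 95 mm tall (smooth body up to 78 mm, cap 54 mm diameter above), closed, standing upright; origin at the centre of its underside, z up through the cap. All three look alike. Two are empty (about 0.11 kg each), one is full (0.5 to 0.7 kg); any of the three may be the full one, and only its weight shows it.
- canister_c: Sealed white plastic canister with a knurled grey screw cap: round, 56 mm diameter, 95 mm tall (smooth body up to 78 mm, cap 54 mm diameter above), closed, standing upright; origin at the centre of its underside, z up through the cap. All three look alike. Two are empty (about 0.11 kg each), one is full (0.5 to 0.7 kg); any of the three may be the full one, and only its weight shows it.
- balance_pan: Round cream pan on top of the balance, 239 mm diameter, 7 mm thick; origin at the centre of its underside, so its flat top is 7 mm above the origin and about 66 mm above the bench. It does not move.
- balance: Low white top-pan balance, about 286 x 298 mm and 59 mm tall, fixed on the bench, with its black display panel at its -x side; origin at the centre of its underside. The pan's centre lies 32 mm along the balance's +x axis from it.
- tray: Black open rectangular plastic tray, fixed on the bench: 108 mm along its x, 222 mm along its y, 36 mm tall over its outward rim. Inside it is 92 mm along x by 206 mm along y, with a flat floor 2 mm above the origin (centre of the underside). It holds two canisters side by side along its y.
- petri_dish: Shallow clear round petri dish, 63 mm diameter, 14 mm tall, loose among the canisters. A bystander, to be left where it is; origin at the centre of its underside.
- stopper: Dark rubber stopper, 33 mm diameter, 26 mm tall, loose among the canisters. A bystander, to be left where it is; origin at the centre of its underside.
- tape_roll: Roll of white tape lying flat, 80 mm diameter, 19 mm tall, loose among the canisters. A bystander, to be left where it is; origin at the centre of its underside.

How it is judged:
By the outcome, as a careful person would: the job done as asked, in the order asked, and still so for the second after the job is handed in, with the robot touching nothing.
It also fails if it takes over 72 s, if anything falls off the work surface, if the arm or the gripper's body presses on something with over 40 N, if the wrist force passes 120 N, or if a joint passes its speed limit or range.

## Robot

A 6-joint arm with a two-finger parallel gripper is mounted at the origin on a cart in front of the work surface, level with it; the furniture and walls round the work are solid. World frame = base frame: x ahead of the robot, y to its left, z up, the work surface at z = 0. Lengths are in m, angles in rad, forces in N, time in s.
With the tool pointing down it reaches from about 0.275 to 1 m from the base axis. Payload 8.4 kg.
Tool frame: the origin (TCP) lies on the centre line of the jaws, within the pads' length; the fingertips stand 17 mm ahead of it and the grasp point (between the pads) lies 2 mm behind it (bot.tcp_to_tips is the y of the fingertips in the tool frame, in m); y points along the fingers, z is the direction in which the jaws open and shut, and the axes are right-handed (so a half turn about y gives the same grasp; the last joint's range is limited). The gripper opens to 85 mm and grips with 20 to 120 N. Pads are 22 mm wide; open, the fingers measure 114 mm over their backs; the gripper's body (76 mm by 85 mm) begins 54 mm behind the grasp point. The pads swing forward as they close: fully open they stand 13 mm farther back than shut.
Start: joints at [1.261, 0.353, 1.633, -0, 1.155, -0.002], TCP at [0.189, 0.596, 0.209] pointing down, gripper open.
Joint ranges: [-2.63, 2.63], [-0.92, 2.1], [0.06, 2.66], [-1.3, 4.44], [0, 2.69], [-3.02, 3.02]. Speed limits (rad/s): [2.22, 2.22, 2.79, 3.14, 3.14, 3.14].

## Interface

Orientations are given as a unit quaternion [x, y, z, w].
In Python, from workcell import bot, hand, kinematics, get_obs, vision, hand_in gives the robot as it stands. The module is installed in compiled form; this text tells all that it offers. Calls block until the motion is done:
- bot.reach(position, orientation): joint-space move of the TCP to a pose.
- bot.servo_line(position, ori=None, velocity=0.15): straight line of the TCP; ori=None keeps the orientation; velocity is the mean speed in m/s.
- bot.goto_joints(angles): joint-space move.
- hand.move_gripper(opening, strength=None): finger opening in m; strength is the grip in N (None keeps the last); returns when the fingers have stopped.
- bot.dwell(seconds).
- kinematics.solve_ik(position, orientation): joint angles nearest the present ones, or None.
- get_obs(): the state.
- vision.read_camera(name): name is "scene" or "top"; returns a dict with "frame" (420x560x3 uint8, red, green, blue), "intrinsics" (3x3 intrinsics, pixels), "dist" ([k1, k2, p1, p2, k3] as OpenCV has them; the pictures are not rectified), "view" (4x4, takes a point from world to camera coordinates). Camera axes: x right, y down, z forward; pixel columns grow to the right and rows downward; lengths in m; the calibration is good to about 2 mm. A picture is of the moment at which its call begins. There is no depth.
A pose or a line that the arm cannot do raises bot.IKError and nothing moves.
- hand_in(): hands the job in, once; it reports no verdict.
The state is a dict: "time_s": time; "joint_pos": joint angles; "joint_vel": joint speeds; "joint_efforts": joint torques, N m; "position": TCP position; "orientation": TCP orientation; "wrist_force": force on the tool from outside, world axes, zero at the start; "ft_torque": the same for the moment, N m; "gripper_width": finger opening in m.
Only numpy, scipy, OpenCV 4.12 (cv2) and the standard library are available. Lean on these libraries where they do the work, as an engineer would, in place of code of your own. Each camera call takes 0.05 s, during which the arm holds its last target.

## Working session

There is one attempt and no reset: what is moved stays moved. The work goes in short steps, each a Python script; the robot and the scene stay as the last script left them, time stands still between calls to the robot, and variables do not carry over. Pictures are saved under pics/ and viewed, and the job is handed in when it is done.

```bash
mkdir -p pics
cat > h.py <<'E'
import numpy as np, cv2
from workcell import bot, hand, kinematics, get_obs, vision, hand_in
E
python3 - <<'E'
from h import *
for n in("scene","top"):
    c=vision.read_camera(n); np.savez(n+".npz",**{k:np.array(v) for k,v in c.items()})
    cv2.imwrite(f"pics/{n}0.png",c["frame"][:,:,::-1])
    V=np.array(c["view"]); print(n,c["intrinsics"],c["dist"],(-V[:3,:3].T@V[:3,3]),V[2,:3])
o=get_obs(); print(o["time_s"],o["orientation"],o["position"],o["wrist_force"],o["gripper_width"],bot.tcp_to_tips)
E
```

```text
scene [[545.40753413   0.         281.82090619]
 [  0.         545.40753413 206.91225964]
 [  0.           0.           1.        ]] [-0.20601958  0.          0.          0.          0.        ] [-0.38441815 -0.68980573  0.98722978] [ 0.62627079  0.47199595 -0.62048749]
top [[489.48665042   0.         280.21604882]
 [  0.         489.48665042 217.32610096]
 [  0.           0.           1.        ]] [-0.03043151  0.          0.          0.          0.        ] [ 0.24916099 -0.01042935  1.4877432 ] [ 1.93881950e-01 -3.71785359e-05 -9.81024866e-01]
0.1 [ 0.69918495 -0.10846764  0.10831913 -0.69831378] [0.1892067  0.59519736 0.20823496] [ 1.06131638 -1.18528229 -0.08964016] 0.08547939570271647 0.017
```

View pics/scene0.png

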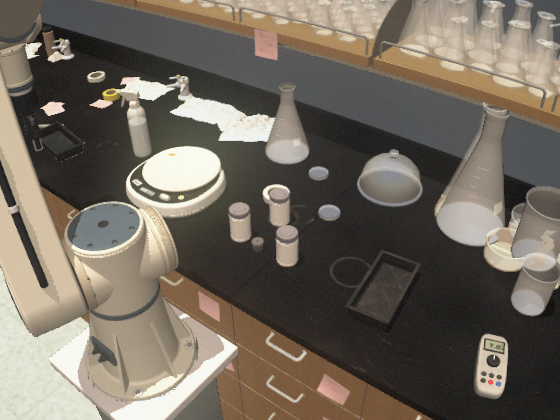

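View pics/top0.png

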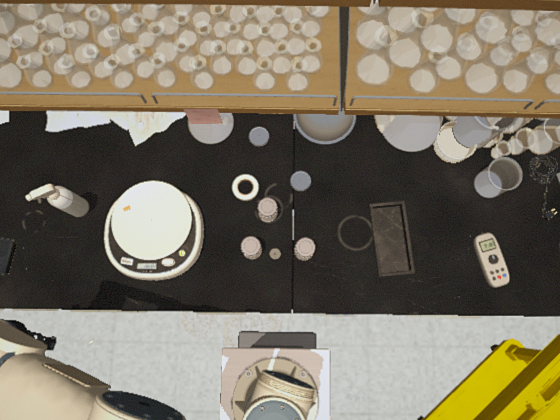

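Run:
```python
import cv2
a=cv2.imread("pics/top0.png")
cv2.imwrite("pics/c1.png",cv2.resize(a[160:290,220:420],None,fx=4,fy=4,interpolation=cv2.INTER_CUBIC))
cv2.imwrite("pics/c2.png",cv2.resize(a[165:295,90:220],None,fx=4,fy=4,interpolation=cv2.INTER_CUBIC))
b=cv2.imread("pics/scene0.png")
cv2.imwrite("pics/c3.png",cv2.resize(b[170:330,220:420],None,fx=3.7,fy=3.7,interpolation=cv2.INTER_CUBIC))
```

```text
(no output)
```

View pics/c1.png

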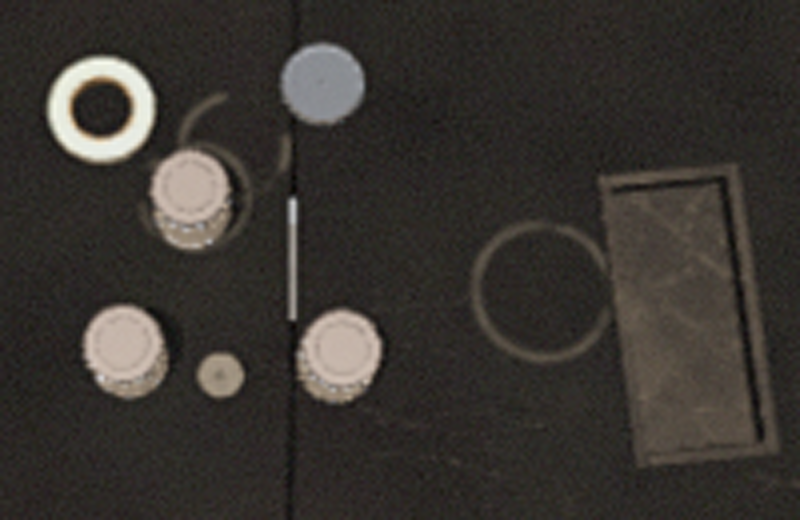

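View pics/c2.png

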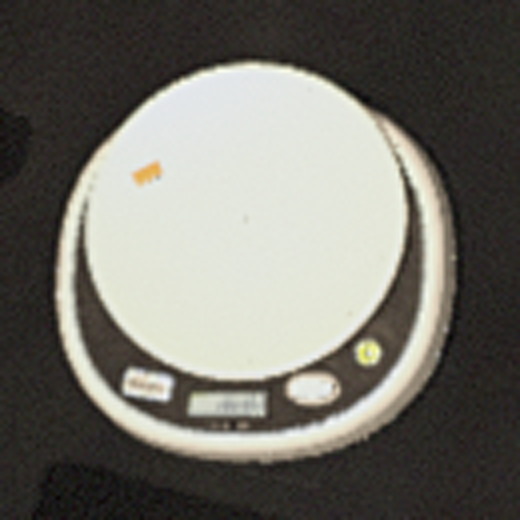

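View pics/c3.png

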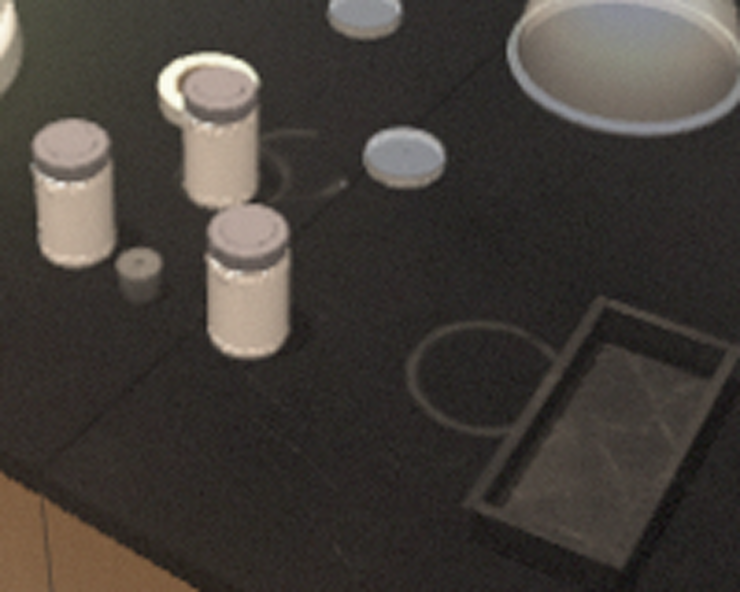

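```bash
cat >> h.py <<'E'
def px2w(n,uv,z):
    c=np.load(n+".npz"); p=cv2.undistortPoints(np.array([[uv]],float),c["intrinsics"],c["dist"])[0,0]
    V=c["view"]; R=V[:3,:3]; o=-R.T@V[:3,3]; d=R.T@np.array([p[0],p[1],1]); return o+d*(z-o[2])/d[2]
E
cat > m.py <<'E'
from h import *
f=lambda u,v:((u+.5)/4-.5+220,(v+.5)/4-.5+160)
g=lambda u,v:((u+.5)/4-.5+90,(v+.5)/4-.5+165)
s=lambda u,v:((u+.5)/3.7-.5+220,(v+.5)/3.7-.5+170)
for nm,uv,z in [("C1",(190,186),.095),("C2",(124,343),.095),("C3",(341,347),.095),("stop",(221,375),.026),("tape",(101,108),.019),("petri",(323,83),.014),("t0",(600,177),.036),("t1",(738,165),.036),("t2",(778,452),.036),("t3",(640,466),.036)]:
    print(nm,px2w("top",f(*uv),z).round(4))
print("pan",px2w("top",g(246,221),.066).round(4), [px2w("top",g(*q),.066).round(3)[:2] for q in((85,221),(408,221),(246,62),(246,381))])
for nm,uv in [("C1",(222,90)),("C2",(72,144)),("C3",(249,230))]: print(nm,"scene",px2w("scene",s(*uv),.095).round(4))
E
python3 m.py
```

```text
C1 [0.5571 0.0281 0.095 ]
C2 [0.4411 0.0732 0.095 ]
C3 [ 0.4406 -0.0824  0.095 ]
stop [0.4275 0.0039 0.026 ]
tape [0.6347 0.1004 0.019 ]
petri [ 0.6588 -0.0716  0.014 ]
t0 [ 0.582  -0.2821  0.036 ]
t1 [ 0.5931 -0.3878  0.036 ]
t2 [ 0.3749 -0.4103  0.036 ]
t3 [ 0.3632 -0.3073  0.036 ]
pan [0.5166 0.3717 0.066 ] [array([0.515, 0.492]), array([0.518, 0.252]), array([0.638, 0.38 ]), array([0.398, 0.364])]
C1 scene [0.5581 0.0276 0.095 ]
C2 scene [0.4441 0.0755 0.095 ]
C3 scene [ 0.4435 -0.0811  0.095 ]
```

```bash
cat >> h.py <<'E'
from scipy.spatial.transform import Rotation as Ro
def q(s,a=0): # jaws along world y turned by a about z
    R=np.array([[s,0,0],[0,0,s],[0,-1,0]],float)
    M=np.column_stack([[s,0,0],[0,0,-1],[0,s,0]]); return (Ro.from_euler('z',a)*Ro.from_matrix(M)).as_quat()
C={"1":(.5576,.028),"2":(.4425,.0743),"3":(.442,-.0818)}
PAN=(.517,.372); T1=(.530,-.341); T2=(.426,-.3525)
H=.058
E
python3 - <<'E'
from h import *
print(Ro.from_quat(get_obs()["orientation"]).as_matrix().round(2))
for s in(1,-1):
  for n,p in list(C.items())+[("pan",PAN),("t1",T1),("t2",T2)]:
    j=[kinematics.solve_ik([*p,z],q(s)) for z in(.059,.2)]
    print(s,n,[None if x is None else np.round(x,2) for x in j])
E
```

```text
[[ 0.95 -0.    0.3 ]
 [-0.3  -0.    0.95]
 [-0.   -1.   -0.  ]]
1 1 [array([ 0.05,  0.44,  1.89, -0.  ,  0.81, -1.52]), array([ 0.05,  0.26,  1.79, -0.  ,  1.1 , -1.52])]
1 2 [array([ 0.16,  0.3 ,  2.13, -0.  ,  0.71, -1.41]), array([ 0.16,  0.08,  2.  , -0.  ,  1.05, -1.41])]
1 3 [array([-0.19,  0.3 ,  2.12, -0.  ,  0.71, -1.76]), array([-0.19,  0.09,  2.  , -0.  ,  1.05, -1.76])]
1 pan [array([ 0.62,  0.54,  1.72, -0.  ,  0.89, -0.95]), array([ 0.62,  0.38,  1.62, -0.  ,  1.15, -0.95])]
1 t1 [array([-0.57,  0.53,  1.73, -0.  ,  0.88, -2.14]), array([-0.57,  0.37,  1.63, -0.  ,  1.14, -2.14])]
1 t2 [array([-0.69,  0.43,  1.91, -0.  ,  0.8 , -2.26]), array([-0.69,  0.25,  1.8 , -0.  ,  1.09, -2.26])]
-1 1 [array([ 0.05,  0.44,  1.89, -0.  ,  0.81,  1.62]), array([ 0.05,  0.26,  1.79, -0.  ,  1.1 ,  1.62])]
-1 2 [array([ 0.16,  0.3 ,  2.13, -0.  ,  0.71,  1.73]), array([ 0.16,  0.08,  2.  , -0.  ,  1.05,  1.73])]
-1 3 [array([-0.19,  0.3 ,  2.12, -0.  ,  0.71,  1.38]), array([-0.19,  0.09,  2.  , -0.  ,  1.05,  1.38])]
-1 pan [array([ 0.62,  0.54,  1.72, -0.  ,  0.89,  2.19]), array([ 0.62,  0.38,  1.62, -0.  ,  1.15,  2.19])]
-1 t1 [array([-0.57,  0.53,  1.73, -0.  ,  0.88,  1.  ]), array([-0.57,  0.37,  1.63, -0.  ,  1.14,  1.  ])]
-1 t2 [array([-0.69,  0.43,  1.91, -0.  ,  0.8 ,  0.88]), array([-0.69,  0.25,  1.8 , -0.  ,  1.09,  0.88])]
```

```bash
cat >> h.py <<'E'
def st(t):
    o=get_obs(); print(t,"t",round(o["time_s"],2),"p",np.round(o["position"],4),"F",np.round(o["wrist_force"],2),"w",round(o["gripper_width"],4),flush=True); return o
def fz(n=5):
    v=[]
    for _ in range(n): v.append(get_obs()["wrist_force"][2]); bot.dwell(.03)
    return np.mean(v)
def heft(p):
    bot.reach([*p,.18],q(1)); f0=fz()
    bot.servo_line([*p,H],velocity=.15); hand.move_gripper(.04,strength=35); st("grip")
    bot.servo_line([*p,H+.02],velocity=.06); bot.dwell(.25); f1=fz(); st("lift"); print("heft N",f0-f1,f0,f1)
    return f0-f1
E
python3 - <<'E'
from h import *
st("0"); d=heft(C["2"])
c=vision.read_camera("scene"); cv2.imwrite("pics/s1.png",c["frame"][:,:,::-1])
E
```

```text
0 t 0.1 p [0.1892 0.5952 0.2082] F [ 1.06 -1.19 -0.09] w 0.0855
grip t 3.74 p [0.4436 0.0745 0.059 ] F [-1.51  0.15  8.66] w 0.052
lift t 4.64 p [0.4424 0.0743 0.0778] F [-0.18  0.03 -0.37] w 0.0521
heft N 1.004777966746433 -0.07607320263259261 -1.0808511693790255
```

View pics/s1.png

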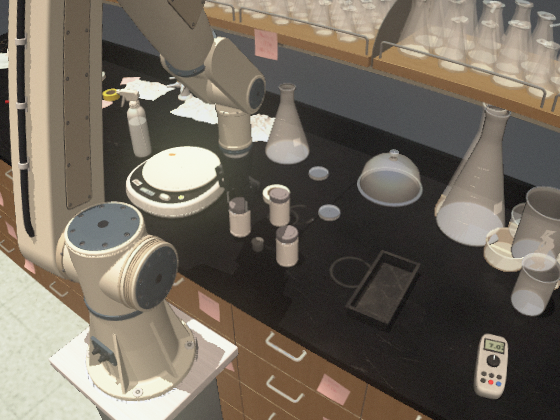

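The picture shows the gripper closed on canister 2 near (239,217), which has risen about 5 px. It is off the bench and weighs 1.0 N, so it is empty. I'll set it back and heft the next one.

```bash
cat >> h.py <<'E'
def putback(p):
    bot.servo_line([*p,H+.001],velocity=.05); bot.dwell(.1); hand.move_gripper(.085); st("rel"); bot.servo_line([*p,.18],velocity=.25)
E
python3 - <<'E'
from h import *
putback(C["2"])
d=heft(C["1"])
c=vision.read_camera("scene"); cv2.imwrite("pics/s2.png",cv2.resize(c["frame"][150:300,150:350,::-1],None,fx=3.5,fy=3.5))
E
```

```text
rel t 5.76 p [0.4424 0.0742 0.0588] F [0.3  0.52 0.23] w 0.0851
grip t 8.5 p [0.5586 0.0281 0.0591] F [-0.03  0.14  6.05] w 0.0521
lift t 9.4 p [0.5575 0.028  0.0778] F [ 0.25 -0.49 -0.69] w 0.0518
heft N 0.9502745760005924 0.1467015251037423 -0.8035730508968502
```

View pics/s2.png

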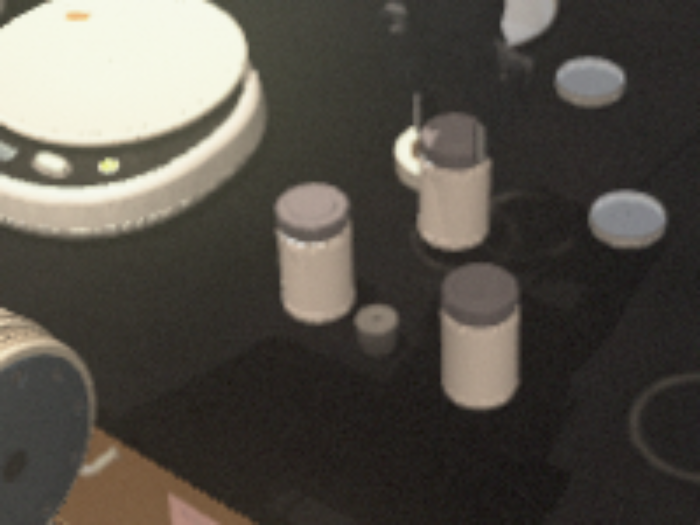

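Canister 1 is lifted clear of its ring mark and weighs 0.95 N, so it is empty too. That makes canister 3 the full one. I'll put canister 1 back and check by hefting canister 3, gripped a little lower.

Run:
```python
import h
from h import *
putback(C["1"])
p=C["3"]; h.H=.048
bot.reach([*p,.18],q(1)); f0=fz()
bot.servo_line([*p,.048],velocity=.15); hand.move_gripper(.04,strength=60); st("grip")
bot.servo_line([*p,.068],velocity=.05); bot.dwell(.25); f1=fz(); st("lift"); print("heft",f0-f1)
c=vision.read_camera("scene"); cv2.imwrite("pics/s3.png",cv2.resize(c["frame"][150:300,150:350,::-1],None,fx=3.5,fy=3.5))
```

```text
rel t 10.52 p [0.5575 0.0279 0.0588] F [ 0.2  -0.25 -0.38] w 0.0849
grip t 13.46 p [ 0.4429 -0.0817  0.0492] F [-1.39  2.7  12.48] w 0.0523
lift t 14.43 p [ 0.4419 -0.0818  0.0678] F [ 0.4   0.06 -5.59] w 0.0525
heft 5.327029358029101
```

View pics/s3.png

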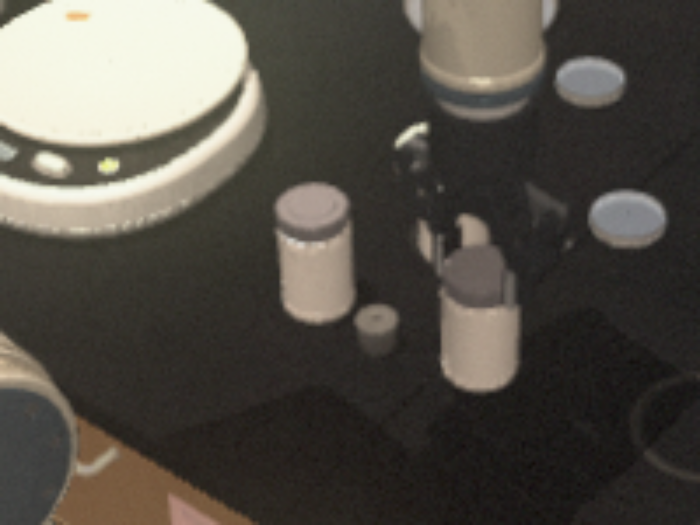

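Canister 3 weighs 5.3 N, about 0.54 kg, so it is the full one. It hangs upright. I'll carry it to the pan.

```bash
cat >> h.py <<'E'
def place(p,z0,drop,step=.0015,n=5):
    """z0: expected TCP height at contact; stops on contact"""
    bot.servo_line([*p,z0+.004],velocity=.1); bot.dwell(.2); f0=fz(3)
    z=z0+.004
    for i in range(n):
        z-=step; bot.servo_line([*p,z],velocity=.02); f=fz(2)
        if f-f0>drop: break
    st(f"contact? df {f-f0:.2f} z-z0 {z-z0:.4f}")
E
python3 - <<'E'
from h import *
p=C["3"]
bot.servo_line([*p,.21],velocity=.25)
bot.reach([*PAN,.21],q(1)); st("over")
place(PAN,.066+.048,1.5)
c=vision.read_camera("scene"); cv2.imwrite("pics/s4.png",cv2.resize(c["frame"][100:250,100:300,::-1],None,fx=3.5,fy=3.5))
E
```

```text
over t 16.88 p [0.5173 0.3708 0.2099] F [-0.44  0.04 -4.96] w 0.0523
contact? df 8.59 z-z0 0.0010 t 18.88 p [0.5174 0.3723 0.1158] F [-1.07 -1.73  4.99] w 0.0522
```

View pics/s4.png

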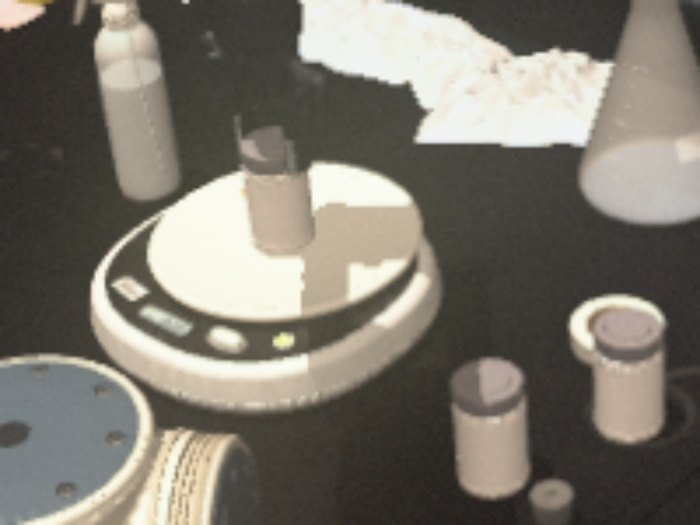

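Run:
```python
from h import *
bot.servo_line([*PAN,.1154],velocity=.02); hand.move_gripper(.085); st("rel"); bot.servo_line([*PAN,.22],velocity=.2)
p=C["1"]
bot.reach([*p,.18],q(1)); bot.servo_line([*p,H],velocity=.15); hand.move_gripper(.04,strength=35); st("grip")
bot.servo_line([*p,.21],velocity=.2); bot.reach([*T1,.21],q(1)); st("over")
place(T1,.002+H,1.5)
c=vision.read_camera("scene"); cv2.imwrite("pics/s5.png",c["frame"][:,:,::-1])
```

```text
rel t 19.61 p [0.517  0.372  0.1153] F [-0.19  0.11 -0.42] w 0.0846
grip t 22.97 p [0.5586 0.0281 0.0591] F [-0.09  1.13  6.29] w 0.0517
over t 25.26 p [ 0.5303 -0.3399  0.2098] F [ 0.67  0.07 -1.76] w 0.0519
contact? df 4.67 z-z0 0.0010 t 27.8 p [ 0.5303 -0.3411  0.0613] F [-0.55  1.04  3.93] w 0.052
```

View pics/s5.png

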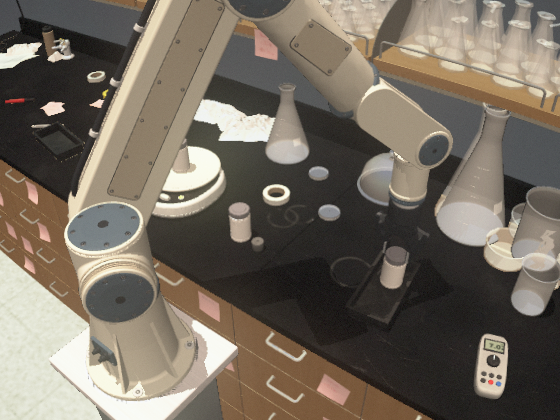

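Canister 1 is inside the tray near (393,268), and it touched down at the expected height. I'll release it and fetch canister 2.

Run:
```python
from h import *
bot.servo_line([*T1,.0608],velocity=.02); hand.move_gripper(.085); st("rel"); bot.servo_line([*T1,.2],velocity=.2)
p=C["2"]
bot.reach([*p,.18],q(1)); bot.servo_line([*p,H],velocity=.15); hand.move_gripper(.04,strength=35); st("grip")
bot.servo_line([*p,.21],velocity=.2); bot.reach([*T2,.21],q(1)); st("over")
place(T2,.002+H,1.5)
bot.servo_line([*T2,.0608],velocity=.02); hand.move_gripper(.085); st("rel"); bot.servo_line([*T2,.2],velocity=.2)
bot.reach([.45,.1,.3],q(1)); st("away")
for n in("scene","top"):
    c=vision.read_camera(n); np.savez(n+".npz",**{k:np.array(v) for k,v in c.items()})
    cv2.imwrite(f"pics/{n}6.png",c["frame"][:,:,::-1])
```

```text
rel t 28.53 p [ 0.5298 -0.341   0.0606] F [-0.16 -0.45 -0.2 ] w 0.0851
grip t 32.33 p [0.4436 0.0746 0.0591] F [0.01 0.88 8.13] w 0.0522
over t 34.82 p [ 0.4263 -0.3516  0.2098] F [ 0.51 -0.08 -1.01] w 0.0518
contact? df 5.22 z-z0 0.0010 t 37.36 p [ 0.4263 -0.3526  0.0613] F [-0.2   2.27  3.57] w 0.0523
rel t 38.04 p [ 0.4259 -0.3524  0.0606] F [-0.15 -0.87 -0.28] w 0.085
away t 40.59 p [0.4502 0.0994 0.2997] F [ 0.5  -0.81  0.33] w 0.0851
```

View pics/scene6.png

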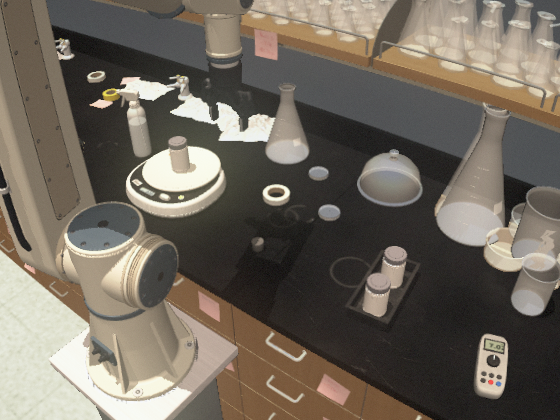

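View pics/top6.png

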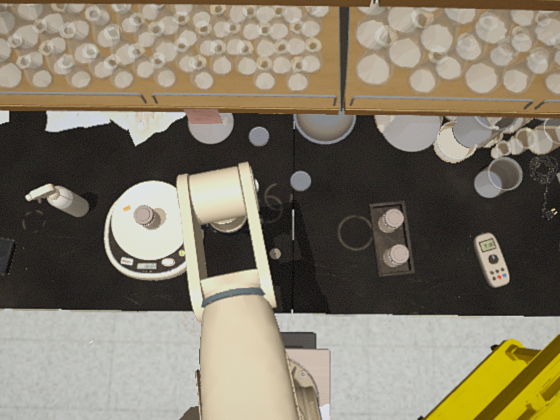

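Run:
```python
from h import *
a=cv2.imread("pics/top6.png")
x=cv2.resize(a[190:250,110:190],None,fx=5,fy=5); y=cv2.resize(a[195:285,360:440],None,fx=4,fy=4)
y=cv2.copyMakeBorder(y,0,0,0,0,0); x=cv2.copyMakeBorder(x,0,60,0,0,0); cv2.imwrite("pics/c7.png",cv2.hconcat([x,y]))
for p,z in((PAN,.161),(T1,.097),(T2,.097)):
    c=np.load("top.npz"); V=c["view"]; print(cv2.projectPoints(np.array([[*p,z]]),cv2.Rodrigues(V[:3,:3])[0],V[:3,3],c["intrinsics"],c["dist"])[0].ravel())
```

```text
[142.27436888 213.25252042]
[394.07280023 217.02092658]
[399.15739783 252.70929534]
```

View pics/c7.png

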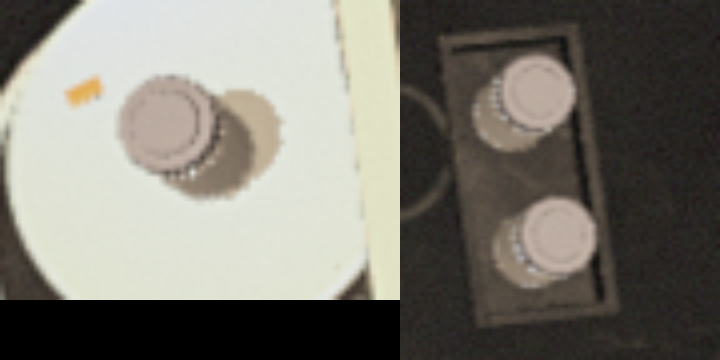

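The full canister's cap is at about (143,214), within about 3 mm of the pan's centre. Both empties stand upright inside the tray, and the tape, petri dish and stopper look unmoved.

```bash
python3 -c "
from h import *
hand_in()"
```

```text
the job is handed in; nothing more can be done
```

The full canister is on the balance pan and the two empty ones are in the black tray. I handed the job in with about 41 s on the robot's clock, and it gave no verdict.

- **Weights:** two canisters weighed 1.0 N and 0.95 N, so they are empty. The third, the right-hand one of the near pair as seen from the robot, weighed 5.3 N (about 0.54 kg). I put each empty one back after lifting it, so the full one was placed first.
- **Placing:** each touched down at about the expected height. I measured a brief push of about 5 N on the pan and 4 N in the tray before backing off and releasing.
- **Final pictures:** the full canister stands upright within about 3 mm of the pan's centre, and both empties stand upright inside the tray. The tape, petri dish and stopper appear where they were, judged by eye. The arm is well clear of everything.
- **One disagreement:** the gripper closed to 52 mm rather than the 56 mm body width, and the pictures suggest it held the 54 mm caps. I saw no slipping or tilting.

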